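# Lid of the spares canister held half-way to its click

### The job

Take the larger of the two loose bayonet lids by its grip bar, set it rim-down on the canister mounted on the packing desk so that its two lugs go in through the slots and it sits flush, and turn it clockwise (seen from above) half-way to its lock, until the bar lines up with the pair of long ribs on the canister, without letting it click. A spring turns the lid back, so finish while still holding it there for the tamper seal to be threaded: do not let go, and leave everything else on the desk alone.

Things in the scene. Friction and masses are not known exactly. Their poses are not given: they have to be found in the camera images.
- lid_grip (a point): The larger, white plastic lid (140 g), rim-down at the start. Point on its axis, in its upright grip bar, 43 mm above the lid's lowest face; z up. Bar 64 mm long (along x), 16 thick (y), 33 tall: from 22 mm below this point to 11 mm above it. It stands on a disc of 92 mm diameter, 7 mm thick. A half turn leaves the lid the same.
- lid_seat (a point): Same lid and axes: on its axis at the disc's underside, 14 mm above the lowest face, 29 mm below lid_grip; meets canister_mouth when home. Below the disc a plug, 64 mm diameter, 14 tall; at its foot two lugs at +x and -x (in line with the bar), 12 mm wide, 6 tall, reaching 39 mm from the axis. A small rib on the disc's edge at each bar end.
- small_lid_grip (a point): The other lid, not to be used: same white plastic and shape but smaller (disc 66 mm, bar 46 mm long). The point is in its bar, 43 mm above its lowest face.
- canister_mouth (a point): Centre of the fixed grey canister's mouth, level with its rim, 90 mm above the desk; outer diameter 96 mm, 130 mm square foot plate. z up; lug slots at +x and -x, 17 mm wide, out to 42 mm from the axis, in a lip 6 mm thick with a 68 mm hole: about 2 mm of play all round. The lid goes straight down till its disc rests on the rim, then turns only clockwise from above (about -z).
- canister_half (a point): Same point as canister_mouth, x axis turned 40 degrees (0.70 rad) clockwise from above, at the half-way place: the bar (lid's x) shall lie along it, either way round. Marked by a pair of opposite long ribs (9 mm) outside the canister; short ribs (4 mm) mark slots and locked place. Lock balls are felt from about 50 degrees, click at about 80 degrees (1.40 rad).
- catch_ring (a joint): Sprung ring in the canister, pushed round by the lugs, rad, 0 at rest. It moves once the lid has turned about 0.07 rad from the slots' middle; then lid turn = value + 0.07, so 0.63 is half-way. The spring pushes back with 0.06 N m at first, 0.11 half-way, 0.16 at the lock: a released lid turns back.
Things that resemble listed ones, but are neither listed nor needed, are in the scene too. What is shaped like the part that bears lid_grip but blue or orange is not meant.

How it is judged:
By the outcome, as a careful person would: the job done as asked, in the order asked, and still so for the second after the job is handed in, while the arm keeps its last pose, push and grip.
It also fails if it takes over 35 s, if anything falls off the work surface, if the arm or the gripper's body presses on something with over 40 N, if the wrist force passes 120 N, or if a joint passes its speed limit or range.

### The arm

A 6-joint arm with a two-finger parallel gripper is mounted at the origin on the work surface. World frame = base frame: x ahead of the robot, y to its left, z up, the work surface at z = 0. Lengths are in m, angles in rad, forces in N, time in s.
With the tool pointing down it reaches from about 0.325 to 0.9 m from the base axis. Payload 6.1 kg.
Tool frame: the origin (TCP) lies where the fingers leave the gripper's body, on its centre line; the fingertips stand 73 mm ahead of it and the grasp point (between the pads) lies 54 mm ahead of it (bot.grasp_offset is the distance from the TCP to the grasp point, in m); x points along the fingers, y is the direction in which the jaws open and shut, and the axes are right-handed (so a half turn about x gives the same grasp; the last joint's range is limited). The gripper opens to 85 mm and grips with 20 to 120 N. Pads are 22 mm wide; open, the fingers measure 114 mm over their backs; the gripper's body (76 mm by 85 mm) begins 54 mm behind the grasp point. The pads swing forward as they close: fully open they stand 13 mm farther back than shut.
Start: joints at [1.157, 0.22, 1.526, -0, 1.395, -0.126], TCP at [0.177, 0.599, 0.304] pointing down, gripper open.
Joint ranges: [-2.98, 2.98], [-0.91, 2.08], [0.09, 2.57], [-1.24, 4.39], [0.2, 2.65], [-2.68, 2.68]. Speed limits (rad/s): [2.57, 2.57, 3.01, 3.14, 3.14, 3.14].

### API

Orientations are given as a rotation vector (axis times angle).
In Python, from workcell import bot gives the robot as it stands. The module is installed in compiled form; this text tells all that it offers.
- The arm moves only by the tool move_arm, never from a script. Its argument "rows" is a list that holds one entry, the list of rows, each a list of 5 numbers: the shift along the tool's x, y, z normalised to -1 to 1, where 1 is 0.1 m, then the turn about the tool's x normalised to -1 to 1, where 1 is pi rad, then the opening, from 0 (shut) to 1 (fully open). In form: [[[dx, dy, dz, yaw, gripper], ...]]. A call has 1 to 12 rows; each row is the pose to reach, as a shift and turn from the pose commanded when the call began, along the tool's axes at that moment, turning the shorter way round; what a row does not reach only later rows make up. A row lasts 1/10 s, in which the tool goes at most 50 mm and 8.59 degrees, less where a joint would pass 70% of its speed; a pose out of reach is approached as far as the arm can. A call with a number of a shift or a turn outside -1 to 1 is refused whole. A call with a gripper value outside its range is refused whole. The fingers move at their own pace and stop on an object; the grip force is fixed at half the most. Time passes only in rows, so rows that repeat a pose let the fingers close. It gives the time, the measured TCP pose, the force and the opening at its end, in the units of the state.
- bot.observe(): the state, without advancing time (a new reading comes with each control period).
- bot.snapshot(name): name is "scene" or "side" or "wrist"; returns (picture, depth): 480x640x3 uint8, blue, green, red; 480x640 float32, m along the optical axis (not along the pixel's ray), 0 where there is no reading.
- bot.camera_info(name): a dict with "camera_matrix" (3x3 intrinsics, pixels), "R" (3x3) and "t" (3): a world point X has camera coordinates R X + t. Camera axes: x right, y down, z forward; pixel columns grow to the right and rows downward; lengths in m; the calibration is good to about 2 mm. A picture is of the moment at which its call begins: read the wrist's pose just before it. camera_info takes no time and is no camera call; for the wrist camera it gives the pose at the moment of the call.
- bot.sign_off(): hands the job in, once; it reports no verdict.
Trained networks look in the newest picture that a camera, given by its name, has taken for a name from the list of things; names that differ only in an ending like _2 or _b are one class to them, and where a whole thing is asked for, a point or a joint stands for the part that bears it (a point fixed in the world has none). Each returns a list of dicts, best first, with "score" (0 to 1); they miss things now and then, are a little off and sometimes report something else, mostly with a low value. They report only what shows in the picture. A call takes as long as a camera call. They do not tell look-alikes from the thing itself.
- bot.trace(camera, thing): "mask" (480x640 bool, what is visible of it) and "box" ([left, top, right, bottom] in pixels, round what is visible of it).
The state is a dict: "clock": time; "joint_positions": joint angles; "qvel": joint speeds; "effort": joint torques, N m; "tool_pos": TCP position; "tcp_rot": TCP orientation; "ft_force": force on the tool from outside, world axes, zero at the start; "torque": the same for the moment, N m; "width": finger opening in m.
Only numpy, scipy, OpenCV 4.12 (cv2) and the standard library are available. Lean on these libraries where they do the work, as an engineer would, in place of code of your own. Each camera call takes 0.05 s, during which the arm holds its last target.

## Working session

There is one attempt and no reset: what is moved stays moved. The work goes in short steps, Python scripts to look and compute and a tool call to move; the robot and the scene stay as the last step left them, time stands still between calls to the robot, and variables do not carry over. Pictures are saved under pics/ and viewed, and the job is handed in when it is done.

Besides the shell and the picture viewer there is one more tool, called after "Emit:" as name(argument=value, ...), one argument or row to a line, values as JSON. move_arm: Moves the arm, as the interface text tells. Scaled input: -1 to 1 covers 0.1 m each way for a shift and pi rad each way for a turn. Its arguments: {"type":"object","properties":{"rows":{"type":"array","items":{"type":"array","items":{"type":"array","items":{"type":"number","minimum":-1,"maximum":1}}}}},"required":["rows"]}

```bash
mkdir -p pics; ls; cat > h.py <<'E'
from workcell import bot
import numpy as np, cv2
from scipy.spatial.transform import Rotation as Rn
def cloud(cam, depth, info):
    K=np.array(info["camera_matrix"]);R=np.array(info["R"]);t=np.array(info["t"]).ravel()
    v,u=np.mgrid[0:480,0:640]
    z=depth
    P=np.stack([(u-K[0,2])/K[0,0]*z,(v-K[1,2])/K[1,1]*z,z],-1)
    W=(P-t)@R
    W[depth<=0]=np.nan
    return W
def proj(X,info):
    K=np.array(info["camera_matrix"]);R=np.array(info["R"]);t=np.array(info["t"]).ravel()
    p=K@(R@np.array(X)+t); return p[:2]/p[2]
E
python3 - <<'E'
from h import *
s=bot.observe(); print(s)
for c in ["scene","side"]:
    i=bot.camera_info(c)
    im,d=bot.snapshot(c); cv2.imwrite(f"pics/{c}0.png",im); np.save(f"{c}0.npy",d)
    for n in ["lid_grip","small_lid_grip","catch_ring"]:
        try:
            W=cloud(c,d,i)
            for r in bot.trace(c,n):
                print(c,n,round(r["score"],2),r["box"],np.nanmedian(W[r["mask"]],0).round(3),np.nanmax(W[r["mask"]],0).round(3))
        except Exception as e: print(c,n,e)
print(bot.observe()["clock"])
E
```

```text
pics
{'clock': 0.0, 'joint_positions': array([ 1.15691811e+00,  2.21238231e-01,  1.52764082e+00, -6.08067405e-06,
        1.39472221e+00, -1.26109190e-01]), 'qvel': array([-0.00073698,  0.0009626 , -0.00142278, -0.00067843,  0.00070837,
       -0.00055486]), 'effort': array([-1.30762284e-03, -4.96882296e+01, -3.89407218e+01, -2.76764549e-04,
        1.08145620e-02,  2.18255622e-05]), 'tool_pos': array([0.17719861, 0.5988511 , 0.30277589]), 'tcp_rot': array([ 0.22436177,  1.55949914, -0.22741394]), 'ft_force': array([ 1.03887236, -0.20340587, -0.5797798 ]), 'torque': array([-0.02928833,  0.04078197,  0.00694937]), 'width': 0.08548328699828618}
scene lid_grip 0.93 [285.4, 261.4, 324.7, 299.1] [ 0.504 -0.129  0.021] [ 0.544 -0.072  0.058]
scene lid_grip 0.93 [185.1, 367.8, 238.0, 421.1] [ 0.52  -0.419  0.021] [ 0.561 -0.37   0.058]
scene lid_grip 0.81 [225.9, 302.3, 273.7, 347.9] [ 0.48  -0.273  0.021] [ 0.522 -0.225  0.057]
scene lid_grip 0.7 [275.8, 348.9, 321.7, 396.4] [ 0.624 -0.284  0.021] [ 0.663 -0.228  0.058]
scene lid_grip 0.56 [190.8, 247.1, 231.7, 286.0] [ 0.332 -0.234  0.021] [ 0.37  -0.184  0.058]
scene small_lid_grip 0.97 [358.3, 233.1, 387.7, 263.4] [0.573 0.023 0.021] [0.602 0.074 0.058]
side lid_grip 0.92 [288.9, 248.2, 328.7, 282.3] [ 0.494 -0.107  0.019] [ 0.542 -0.073  0.054]
side lid_grip 0.85 [371.0, 231.1, 406.2, 264.6] [ 0.322 -0.208  0.019] [ 0.369 -0.178  0.054]
side lid_grip 0.82 [311.7, 202.0, 342.9, 223.2] [ 0.514 -0.399  0.019] [ 0.562 -0.275  0.053]
side lid_grip 0.76 [313.5, 223.3, 350.6, 252.3] [ 0.474 -0.254  0.019] [ 0.525 -0.219  0.054]
side lid_grip 0.58 [258.3, 219.8, 293.1, 243.7] [ 0.614 -0.262  0.019] [ 0.664 -0.23   0.054]
side small_lid_grip 0.9 [237.9, 279.8, 273.7, 313.0] [0.566 0.044 0.02 ] [0.615 0.066 0.054]
side catch_ring 0.7 [246.2, 348.1, 291.0, 359.3] [0.482 0.229 0.066] [0.504 0.254 0.081]
0.4
```

View pics/scene0.png

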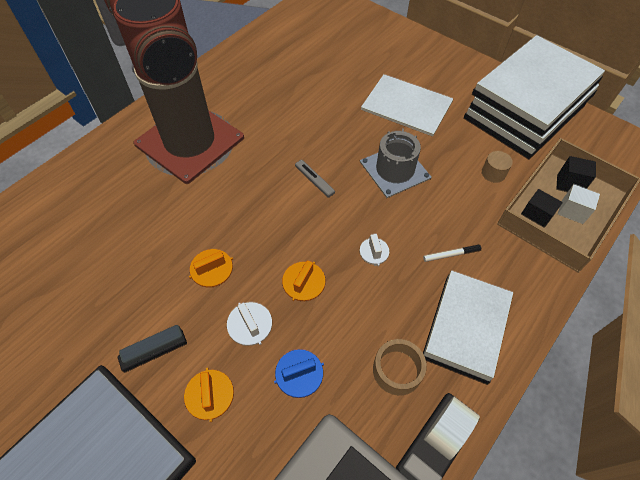

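View pics/side0.png

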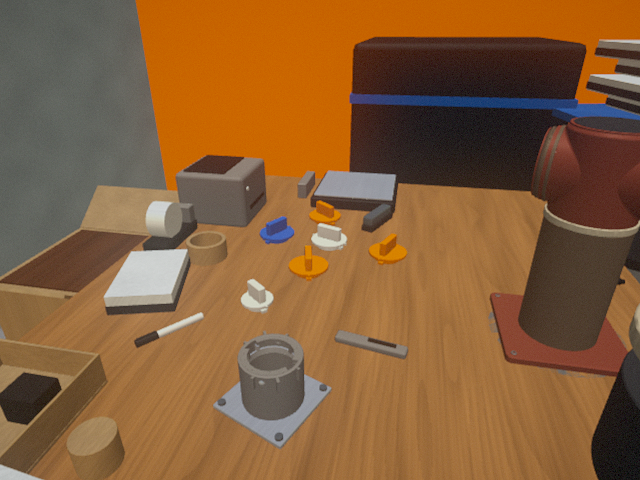

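Scene view: the larger white lid is at about (249,323) and the canister at (398,148). The small white lid is at (375,248). Orange and blue look-alikes surround the white one. Next I measure both roughly.

```bash
python3 - <<'E'
from h import *
for c in ["scene","side"]:
    i=bot.camera_info(c); W=cloud(c,np.load(f"{c}0.npy"),i); im=cv2.imread(f"pics/{c}0.png")
    x,y,z=W[...,0],W[...,1],W[...,2]
    # lid
    near=(np.hypot(x-.48,y+.273)<.06)
    bar=near&(z>.048); disc=near&(z>.012)&(z<.03)
    for n,m in (("bar",bar),("disc",disc)):
        p=W[m]; (cx,cy),(w,h),a=cv2.minAreaRect(p[:,:2].astype(np.float32)); print(c,n,m.sum(),np.array([cx,cy,w,h,a]).round(4),p[:,2].mean().round(4))
        if n=="disc": print(cv2.minEnclosingCircle(p[:,:2].astype(np.float32)))
    can=(np.hypot(x-.49,y-.24)<.1)&(z>.084)&(z<.1)
    p=W[can]; print(can.sum(),np.median(p,0),cv2.minEnclosingCircle(p[:,:2].astype(np.float32)))
i=bot.camera_info("wrist"); s=bot.observe()
R=Rn.from_rotvec(s["tcp_rot"]).as_matrix(); cp=-np.array(i["R"]).T@np.array(i["t"]).ravel()
print("cam in tool",R.T@(cp-s["tool_pos"])); print(R.round(3)); print((np.array(i["R"])@R).round(3)); print(i["camera_matrix"])
E
```

```text
scene bar 251 [ 4.76400e-01 -2.68300e-01  1.59000e-02  6.44000e-02  6.97689e+01] 0.0531
scene disc 1265 [ 0.4765 -0.2681  0.0906  0.0907 21.3533] 0.02
((0.4754982590675354, -0.26810598373413086), 0.05056699365377426)
549 [0.46745156 0.25757    0.08849977] ((0.46534597873687744, 0.2616971433162689), 0.05869751051068306)
side bar 81 [ 4.7750e-01 -2.6360e-01  1.8300e-02  6.5200e-02  6.9676e+01] 0.0507
side disc 409 [ 0.4758 -0.2573  0.0903  0.0778  6.2091] 0.0188
((0.4776386618614197, -0.2659711539745331), 0.04939557984471321)
1323 [0.46529123 0.27406116 0.0878969 ] ((0.46552109718322754, 0.26263269782066345), 0.05741323530673981)
cam in tool [-0.06948704 -0.0008615  -0.06824793]
[[-0.     0.284  0.959]
 [-0.     0.959 -0.284]
 [-1.    -0.    -0.   ]]
[[ 0.002  1.     0.   ]
 [-0.266  0.     0.964]
 [ 0.964 -0.002  0.266]]
[[366.33025631   0.         323.31936139]
 [  0.         366.33025631 235.66221805]
 [  0.           0.           1.        ]]
```

Emit:
move_arm(
  rows=[
    [[0,-0.2,0.31,0,1],[0,-0.4,0.62,0,1],[0,-0.6,0.93,0,1]],
  ],
)

```text
clock: 0.7
tool_pos: [0.25, 0.5145, 0.3038]
tcp_rot: [0.225, 1.559, -0.225]
ft_force: [1.0, -0.1, 0.3]
width: 0.0854
```

Emit:
move_arm(
  rows=[
    [[0,-0.2,0.31,0,1],[0,-0.4,0.62,0,1],[0,-0.6,0.93,0,1]],
  ],
)

```text
clock: 1.0
tool_pos: [0.3224, 0.4302, 0.3041]
tcp_rot: [0.226, 1.559, -0.225]
ft_force: [0.8, 0.7, -0.4]
width: 0.0852
```

Emit:
move_arm(
  rows=[
    [[0,-0.2,0.31,0,1],[0,-0.4,0.62,0,1],[0,-0.6,0.93,0,1]],
  ],
)

```text
clock: 1.3
tool_pos: [0.3946, 0.3463, 0.3041]
tcp_rot: [0.226, 1.559, -0.225]
ft_force: [0.4, 0.2, 0.4]
width: 0.0855
```

Emit:
move_arm(
  rows=[
    [[0,-0.2,0.31,0,1],[0,-0.4,0.62,0,1],[0,-0.6,0.93,0,1],[0,-0.6,0.93,0,1],[0,-0.6,0.93,0,1]],
  ],
)

```text
clock: 1.8
tool_pos: [0.4663, 0.263, 0.3039]
tcp_rot: [0.228, 1.559, -0.227]
ft_force: [0.3, 1.1, 0.3]
width: 0.0856
```

```bash
python3 - <<'E'
from h import *
s=bot.observe(); print(s["clock"],s["tool_pos"],s["tcp_rot"],np.abs(s["qvel"]).max())
i=bot.camera_info("wrist"); im,d=bot.snapshot("wrist"); cv2.imwrite("pics/w1.png",im); np.savez("w1.npz",d=d,K=i["camera_matrix"],R=i["R"],t=i["t"])
W=cloud("w",d,i);x,y,z=np.moveaxis(W,-1,0)
can=(np.hypot(x-.4655,y-.262)<.1)&(z>.084)&(z<.1)
p=W[can];print(can.sum(),p[:,2].mean(),cv2.minEnclosingCircle(p[:,:2].astype(np.float32)))
E
```

```text
1.8 [0.46629255 0.26303663 0.30389586] [ 0.22783256  1.55916588 -0.22737021] 0.03575960490009409
5306 0.0890422008976342 ((0.464432954788208, 0.26027294993400574), 0.057038113474845886)
```

View pics/w1.png

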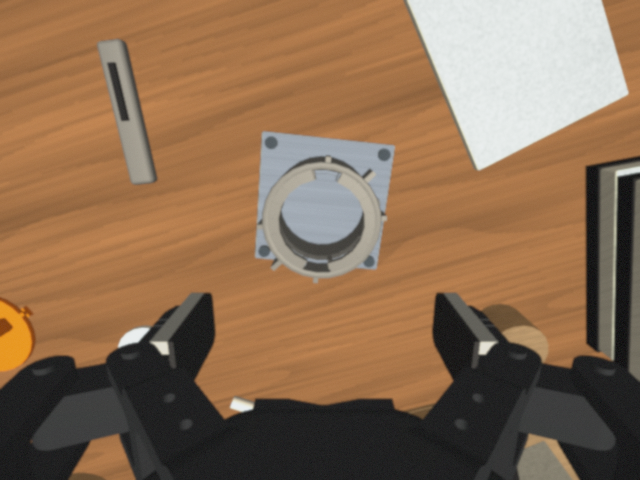

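The wrist view shows the mouth centred at about (322,220). The slots are at (328,173) and (318,267), with short ribs in line with them. The long ribs at (371,175) and (277,265) are 40° clockwise, as described. I'll rectify the view at z=0.09 to fit the centre and angle.

```bash
cat > rect.py <<'E'
from h import *
def rectify(im,i,c,z,half=.07,s=4000):
    n=int(2*half*s)
    a=(np.arange(n)+.5)/s-half
    X,Y=np.meshgrid(c[0]+a,c[1]-a)   # x right, y up
    P=np.stack([X,Y,np.full_like(X,z)],-1)@np.array(i["R"]).T+np.array(i["t"]).ravel()
    K=np.array(i["camera_matrix"]);q=P@K.T
    return cv2.remap(im,(q[...,0]/q[...,2]).astype(np.float32),(q[...,1]/q[...,2]).astype(np.float32),cv2.INTER_LINEAR)
E
python3 - <<'E'
from rect import *
f=np.load("w1.npz"); i=dict(camera_matrix=f["K"],R=f["R"],t=f["t"]); im=cv2.imread("pics/w1.png")
W=cloud("w",f["d"],i);x,y,z=np.moveaxis(W,-1,0)
c=np.array([.4655,.262])
# rim outer circle by robust fit: top pts
m=(np.hypot(x-c[0],y-c[1])<.056)&(z>.085)&(z<.095); p=W[m]
for it in range(10):
    r=np.hypot(*(p[:,:2]-c).T);th=np.arctan2(*(p[:,:2]-c).T[::-1])
    # outer radius per angular bin (percentile), fit circle
    b=((th+np.pi)/(2*np.pi)*72).astype(int)%72
    pts=[];w=[]
    for k in range(72):
        q=r[b==k]
        if len(q)>5:
            a=(k+.5)/72*2*np.pi-np.pi; ro=np.percentile(q[q<.0505],97); pts.append((c[0]+ro*np.cos(a),c[1]+ro*np.sin(a)))
    pts=np.array(pts);A=np.c_[2*pts,np.ones(len(pts))];s=np.linalg.lstsq(A,(pts**2).sum(1),rcond=None)[0];c=s[:2]
print("c",c,"r",np.sqrt(s[2]+c@c),len(pts), "ztop",np.median(p[:,2]))
o=rectify(im,i,c,.09); 
n=o.shape[0]; cv2.circle(o,(n//2,n//2),int(.048*4000),(0,0,255),1); cv2.circle(o,(n//2,n//2),int(.034*4000),(0,255,0),1);cv2.drawMarker(o,(n//2,n//2),(0,0,255))
cv2.imwrite("pics/w1r.png",o)
# angle histogram of points beyond rim radius
m=(np.hypot(x-c[0],y-c[1])<.062)&(np.hypot(x-c[0],y-c[1])>.0495)&(z>.05)
p=W[m]; 
th=np.degrees(np.arctan2(p[:,1]-c[1],p[:,0]-c[0])); r=np.hypot(p[:,0]-c[0],p[:,1]-c[1])
o_=np.argsort(th); g=np.split(o_,np.where(np.diff(th[o_])>6)[0]+1)
for k in g: print(len(k),th[k].mean().round(1),th[k].min().round(1),th[k].max().round(1),r[k].max().round(4),p[k,2].max().round(3))
E
```

```text
c [0.46430933 0.26051668] r 0.047380255637053656 72 ztop 0.08917474900593972
8925 -110.6 -123.4 -92.2 0.062 0.322
70 -62.9 -64.6 -60.2 0.0572 0.091
15 -22.6 -24.5 -20.6 0.0522 0.089
5473 78.5 59.4 89.3 0.062 0.32
86 118.0 115.1 119.6 0.0567 0.09
22 157.3 155.5 159.2 0.0517 0.09
```

View pics/w1r.png

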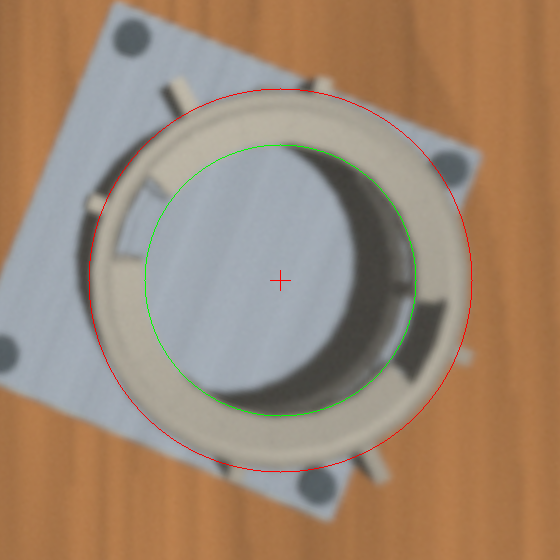

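Canister measured at (0.4643, 0.2605). The slot axis is at 157.4° and the half-way axis at 117.5°, so the 40° difference matches. Next I move to the lid.

Emit:
move_arm(
  rows=[
    [[0,-0.425,0.135,0,1],[0,-0.85,0.27,0,1]],
  ],
)

```text
clock: 2.05
tool_pos: [0.4668, 0.1755, 0.3038]
tcp_rot: [0.222, 1.56, -0.222]
ft_force: [1.0, -0.8, 0.1]
width: 0.0851
```

Emit:
move_arm(
  rows=[
    [[0,-0.425,0.135,0,1],[0,-0.85,0.27,0,1]],
  ],
)

```text
clock: 2.25
tool_pos: [0.4688, 0.0853, 0.304]
tcp_rot: [0.224, 1.559, -0.223]
ft_force: [0.4, -0.2, -0.1]
width: 0.0853
```

Emit:
move_arm(
  rows=[
    [[0,-0.425,0.135,0,1],[0,-0.85,0.27,0,1]],
  ],
)

```text
clock: 2.45
tool_pos: [0.4708, -0.0041, 0.3042]
tcp_rot: [0.224, 1.558, -0.224]
ft_force: [-0.2, 0.3, 0.3]
width: 0.0851
```

Emit:
move_arm(
  rows=[
    [[0,-0.425,0.135,0,1],[0,-0.85,0.27,0,1]],
  ],
)

```text
clock: 2.65
tool_pos: [0.4728, -0.0933, 0.3042]
tcp_rot: [0.224, 1.558, -0.224]
ft_force: [2.1, -0.5, 0.4]
width: 0.0854
```

Emit:
move_arm(
  rows=[
    [[0,-0.425,0.135,0,1],[0,-0.85,0.27,0,1]],
  ],
)

```text
clock: 2.85
tool_pos: [0.4749, -0.1825, 0.3042]
tcp_rot: [0.224, 1.558, -0.224]
ft_force: [1.5, 0.7, 0.9]
width: 0.0857
```

Emit:
move_arm(
  rows=[
    [[0,-0.425,0.135,0,1],[0,-0.81,0.26,0,1],[0,-0.81,0.26,0,1],[0,-0.81,0.26,0,1],[0,-0.81,0.26,0,1]],
  ],
)

```text
clock: 3.35
tool_pos: [0.4771, -0.2656, 0.3037]
tcp_rot: [0.225, 1.559, -0.224]
ft_force: [1.2, 0.2, -1.1]
width: 0.0855
```

```bash
python3 - <<'E'
from rect import *
s=bot.observe(); print(s["clock"],s["tool_pos"],s["tcp_rot"],s["joint_positions"],np.abs(s["qvel"]).max())
i=bot.camera_info("wrist"); im,d=bot.snapshot("wrist"); cv2.imwrite("pics/w2.png",im); np.savez("w2.npz",d=d,K=i["camera_matrix"],R=i["R"],t=i["t"])
T=Rn.from_rotvec(s["tcp_rot"]).as_matrix(); print(T.round(4))
W=cloud("w",d,i);x,y,z=np.moveaxis(W,-1,0)
c=np.array([.4765,-.268])
near=np.hypot(x-c[0],y-c[1])<.06
p=W[near&(z>.045)&(z<.06)]; (cx,cy),(w,h),a=cv2.minAreaRect(p[:,:2].astype(np.float32)); print("bar",np.array([cx,cy,w,h,a]).round(4),np.median(p[:,2]))
p=W[near&(z>.016)&(z<.026)]
for it in range(8):
    r=np.hypot(*(p[:,:2]-c).T);th=np.arctan2(*(p[:,:2]-c).T[::-1]);b=((th+np.pi)/(2*np.pi)*72).astype(int)%72;pts=[]
    for k in range(72):
        q=r[b==k];q=q[q<.0475]
        if len(q)>5:
            A=(k+.5)/72*2*np.pi-np.pi;ro=np.percentile(q,97)
            if ro>.042: pts.append((c[0]+ro*np.cos(A),c[1]+ro*np.sin(A)))
    pts=np.array(pts);A=np.c_[2*pts,np.ones(len(pts))];sl=np.linalg.lstsq(A,(pts**2).sum(1),rcond=None)[0];c=sl[:2]
print("disc",c,np.sqrt(sl[2]+c@c),len(pts),np.median(p[:,2]))
e=np.r_[c,0]-s["tool_pos"]; print("in tool",T.T@e)
o=rectify(im,i,c,.021);n=o.shape[0];cv2.circle(o,(n//2,n//2),184,(0,0,255),1)
cv2.imwrite("pics/w2r.png",np.hstack([cv2.resize(o,(400,400)),cv2.resize(im,(400,400))]))
E
```

```text
3.35 [ 0.47705996 -0.26560439  0.30372787] [ 0.2251182   1.55947846 -0.22386192] [-6.52717745e-01  3.23268347e-02  1.73332601e+00  5.28739412e-04
  1.37664617e+00 -1.93762476e+00] 0.008802764541983418
[[-2.000e-04  2.821e-01  9.594e-01]
 [ 8.000e-04  9.594e-01 -2.821e-01]
 [-1.000e+00  7.000e-04 -5.000e-04]]
bar [ 4.74100e-01 -2.68600e-01  1.60000e-02  6.39000e-02  6.93779e+01] 0.053683288713663305
disc [ 0.4740565  -0.26863901] 0.045033595948105846 72 0.020410254646842662
in tool [ 0.30372594 -0.00398268 -0.00188161]
```

View pics/w2r.png

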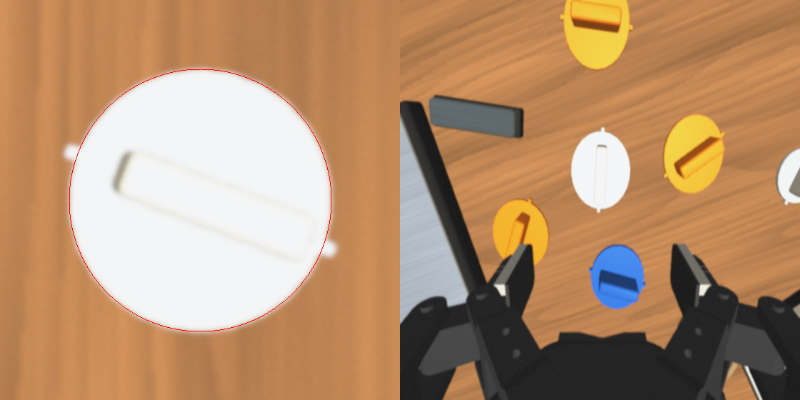

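The lid's wrist fit is consistent: disc radius 45 mm, bar 64 × 16 mm at 159.4°, centre (0.4741, −0.2686). Descending now.

Emit:
move_arm(
  rows=[
    [[0.4,-0.04,-0.019,0.0233,1],[0.8,-0.04,-0.019,0.0233,1],[0.95,-0.04,-0.019,0.0233,1]],
  ],
)

```text
clock: 3.7
tool_pos: [0.4723, -0.2677, 0.205]
tcp_rot: [0.284, 1.558, -0.279]
ft_force: [-1.1, 0.5, -0.1]
width: 0.0852
```

Emit:
move_arm(
  rows=[
    [[0.4,0,0,0,1],[0.75,0,0,0,1],[0.95,0,0,0,1],[1.0,0,0,0,1],[1.0,0,0,0,1]],
  ],
)

```text
clock: 4.2
tool_pos: [0.4741, -0.27, 0.1092]
tcp_rot: [0.283, 1.553, -0.282]
ft_force: [-0.4, 0.4, 0.6]
width: 0.0854
```

```bash
python3 - <<'E'
from rect import *
s=bot.observe();T=Rn.from_rotvec(s["tcp_rot"]).as_matrix(); print(s["tool_pos"],T[:,1],np.degrees(np.arctan2(T[1,1],T[0,1])))
print("lid in tool",T.T@(np.array([.4741,-.2686,.043])-s["tool_pos"]))
im,d=bot.snapshot("wrist"); cv2.imwrite("pics/w3.png",im)
E
```

```text
[ 0.47410936 -0.27003833  0.10915937] [3.52146223e-01 9.35944970e-01 2.24577551e-04] 69.38135542879894
lid in tool [ 0.06615991  0.00132804 -0.00048333]
```

View pics/w3.png

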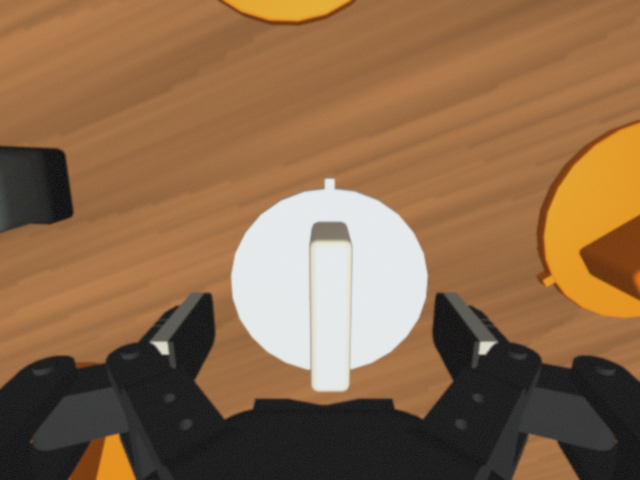

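Emit:
move_arm(
  rows=[
    [[0.05,0.014,-0.003,0,1],[0.09,0.014,-0.003,0,1],[0.09,0.014,-0.003,0,0],[0.09,0.014,-0.003,0,0],[0.09,0.014,-0.003,0,0],[0.09,0.014,-0.003,0,0],[0.09,0.014,-0.003,0,0],[0.09,0.014,-0.003,0,0],[0.09,0.014,-0.003,0,0],[0.09,0.014,-0.003,0,0]],
  ],
)

```text
clock: 5.25
tool_pos: [0.4742, -0.2694, 0.1002]
tcp_rot: [0.283, 1.552, -0.283]
ft_force: [0.0, -0.5, 2.8]
width: 0.0151
```

```bash
python3 - <<'E'
from rect import *
s=bot.observe();T=Rn.from_rotvec(s["tcp_rot"]).as_matrix(); print(s)
i=bot.camera_info("wrist");im,d=bot.snapshot("wrist"); cv2.imwrite("pics/w4.png",im)
E
```

```text
{'clock': 5.25, 'joint_positions': array([-6.61223978e-01,  2.74516258e-01,  1.88054940e+00, -2.58819311e-05,
        9.85921355e-01, -1.87099385e+00]), 'qvel': array([-0.00079689, -0.00074408, -0.00073973,  0.00149145, -0.0006469 ,
        0.00042333]), 'effort': array([ 8.39090743e-02, -4.32762945e+01, -3.01899862e+01,  2.22981605e-02,
        4.84691968e-02,  2.71650213e-03]), 'tool_pos': array([ 0.4741988 , -0.26937673,  0.10017476]), 'tcp_rot': array([ 0.28300317,  1.55164427, -0.28347521]), 'ft_force': array([ 0.01177239, -0.45597033,  2.79453828]), 'torque': array([-0.04355405, -0.0075777 , -0.02083045]), 'width': 0.015086589946769648}
```

View pics/w4.png

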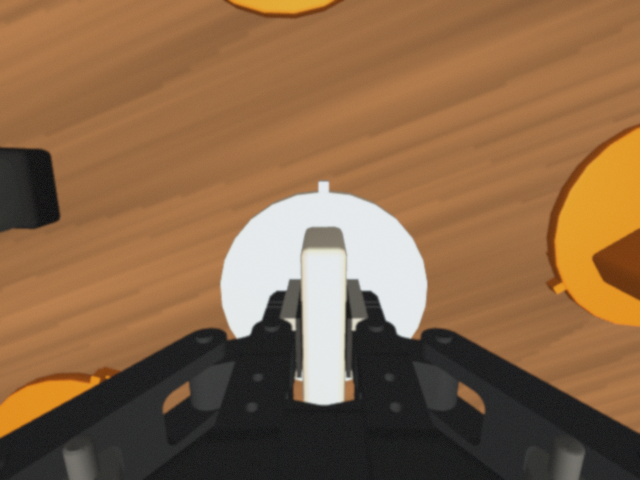

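Gripped: opening 15 mm, bar centred at column 324. Now I lift and carry.

Emit:
move_arm(
  rows=[
    [[-0.3,0,0,0,0],[-0.7,0,0,0,0],[-1.0,0,0,0,0]],
  ],
)

```text
clock: 5.6
tool_pos: [0.4738, -0.2691, 0.201]
tcp_rot: [0.283, 1.553, -0.283]
ft_force: [0.7, -0.8, -0.6]
width: 0.015
```

Emit:
move_arm(
  rows=[
    [[-0.3,0.2,-0.08,0,0],[-0.5,0.5,-0.2,0,0],[-0.5,0.82,-0.326,0,0]],
  ],
)

```text
clock: 5.9
tool_pos: [0.4736, -0.1812, 0.2532]
tcp_rot: [0.283, 1.547, -0.286]
ft_force: [0.9, 0.2, -1.0]
width: 0.0151
```

Emit:
move_arm(
  rows=[
    [[0,0.41,-0.163,0,0],[0,0.82,-0.326,0,0]],
  ],
)

```text
clock: 6.1
tool_pos: [0.4702, -0.0913, 0.2495]
tcp_rot: [0.284, 1.553, -0.284]
ft_force: [0.3, -0.3, -1.1]
width: 0.0151
```

Emit:
move_arm(
  rows=[
    [[0,0.41,-0.163,0,0],[0,0.82,-0.326,0,0]],
  ],
)

```text
clock: 6.3
tool_pos: [0.4686, -0.0028, 0.2493]
tcp_rot: [0.284, 1.553, -0.284]
ft_force: [0.6, -0.0, -1.6]
width: 0.0152
```

Emit:
move_arm(
  rows=[
    [[0,0.41,-0.163,0,0],[0,0.82,-0.326,0,0]],
  ],
)

```text
clock: 6.5
tool_pos: [0.467, 0.0855, 0.2494]
tcp_rot: [0.283, 1.553, -0.284]
ft_force: [1.6, 0.4, -0.8]
width: 0.0148
```

Emit:
move_arm(
  rows=[
    [[0,0.41,-0.163,0,0],[0,0.82,-0.326,0,0]],
  ],
)

```text
clock: 6.7
tool_pos: [0.4655, 0.1737, 0.2494]
tcp_rot: [0.283, 1.553, -0.284]
ft_force: [1.2, -0.3, -1.9]
width: 0.0148
```

Emit:
move_arm(
  rows=[
    [[0,0.41,-0.163,0,0],[0,0.7,-0.28,0.0111,0],[0,0.82,-0.326,0.0111,0],[0,0.82,-0.326,0.0111,0],[0,0.82,-0.326,0.0111,0]],
  ],
)

```text
clock: 7.2
tool_pos: [0.4645, 0.2594, 0.2493]
tcp_rot: [0.309, 1.549, -0.311]
ft_force: [-0.7, -1.2, -1.7]
width: 0.015
```

```bash
python3 - <<'E'
from rect import *
s=bot.observe();T=Rn.from_rotvec(s["tcp_rot"]).as_matrix(); print({k:s[k] for k in("clock","tool_pos","ft_force","torque","width","joint_positions")});print(np.degrees(np.arctan2(T[1,1],T[0,1])),T[:,0])
print("target in tool",T.T@(np.array([.4645,.2611,.1])-s["tool_pos"]))
ims=[]
for c in("wrist","scene","side"):
    i=bot.camera_info(c);im,d=bot.snapshot(c); cv2.imwrite(f"pics/{c}5.png",im); np.savez(f"{c}5.npz",d=d,K=i["camera_matrix"],R=i["R"],t=i["t"])
    if c!="wrist":
        u,v=proj([.4645,.2611,.13],i).astype(int); a=im[max(0,v-75):v+75,max(0,u-75):u+75]; ims.append(cv2.resize(a,(400,400)))
cv2.imwrite("pics/z5.png",np.hstack(ims))
E
```

```text
{'clock': 7.2, 'tool_pos': array([0.46453828, 0.25942142, 0.24929603]), 'ft_force': array([-0.71282349, -1.21488021, -1.66458622]), 'torque': array([ 0.01722854, -0.02125637, -0.04215469]), 'width': 0.01500335584020739, 'joint_positions': array([ 3.61383446e-01,  4.56470301e-02,  1.82467572e+00, -7.25258007e-04,
        1.27271756e+00, -8.14051103e-01])}
67.35969608887103 [-0.00110896 -0.00116032 -0.99999871]
target in tool [ 0.14929393  0.0017581  -0.00059537]
```

View pics/z5.png

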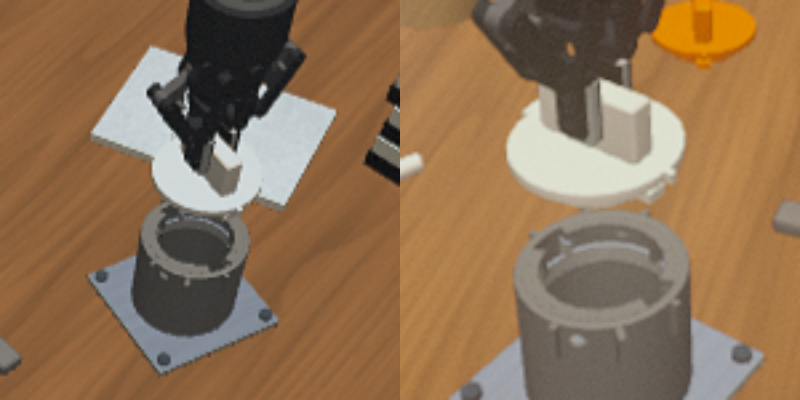

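View pics/wrist5.png

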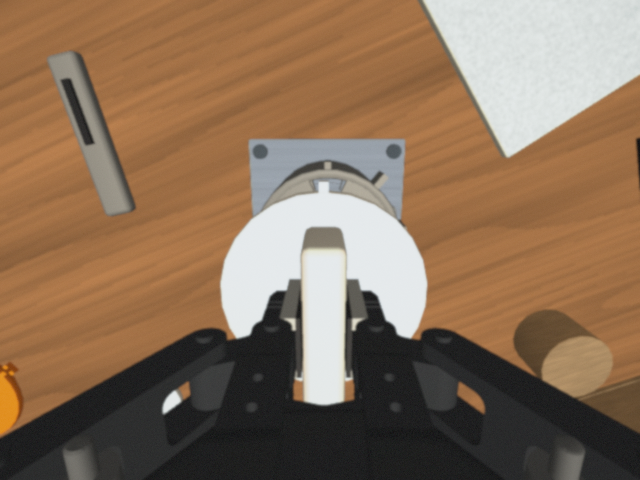

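```bash
cat > fit.py <<'E'
from rect import *
from scipy.optimize import least_squares
def rimfit(W,c,z0,z1,R,excl=None,n=90):
    x,y,z=np.moveaxis(W,-1,0); c=np.array(c,float)
    for it in range(8):
        m=(np.hypot(x-c[0],y-c[1])<R+.0025)&(z>z0)&(z<z1);p=W[m]
        r=np.hypot(*(p[:,:2]-c).T);th=np.arctan2(*(p[:,:2]-c).T[::-1]);b=((th+np.pi)/(2*np.pi)*n).astype(int)%n;pts=[]
        for k in range(n):
            q=r[b==k]
            if len(q)>2:
                A=(k+.5)/n*2*np.pi-np.pi;ro=np.percentile(q,97)
                if ro>R-.004: pts.append((c[0]+ro*np.cos(A),c[1]+ro*np.sin(A)))
        pts=np.array(pts)
        s=least_squares(lambda v:np.hypot(pts[:,0]-v[0],pts[:,1]-v[1])-v[2],[*c,R],loss="soft_l1",f_scale=.0007); c=s.x[:2]
    return c,s.x[2],len(pts),np.median(p[:,2])
E
python3 - <<'E'
from fit import *
s=bot.observe();print(s["tool_pos"])
T=Rn.from_rotvec(s["tcp_rot"]).as_matrix()
for c in("scene","side"):
    i=bot.camera_info(c)
    a=rimfit(cloud(c,np.load(f"{c}0.npy"),i),[.4645,.261],.084,.096,.048)
    f=np.load(f"{c}5.npz");W=cloud(c,f["d"],i)
    b=rimfit(W,[.4645,.260],.162,.176,.046)
    a2=rimfit(W,[.4645,.261],.084,.096,.048)
    print(c,"can0",a,"can5",a2,"lid",b,"diff tool",T.T@np.r_[a[0]-b[0],0])
E
```

```text
[0.46495896 0.25884733 0.24975681]
scene can0 (array([0.4666654 , 0.25962284]), np.float64(0.04672520468945997), 84, np.float64(0.08856439605364447)) can5 (array([0.46672583, 0.25935265]), np.float64(0.04666619477324922), 64, np.float64(0.08853005839582684)) lid (array([0.4668275 , 0.25638736]), np.float64(0.04444142420115296), 68, np.float64(0.1693572134002948)) diff tool [-1.63421627e-06  2.92067553e-03 -1.40152626e-03]
side can0 (array([0.46675651, 0.26345367]), np.float64(0.047185947043813334), 90, np.float64(0.08792133654522305)) can5 (array([0.46659481, 0.26350165]), np.float64(0.04717291363435971), 90, np.float64(0.08794974985020337)) lid (array([0.46602329, 0.26092944]), np.float64(0.0448349442837673), 68, np.float64(0.16862082169883585)) diff tool [-1.53331109e-06  2.61131201e-03 -3.00720091e-04]
```

All three views agree that the lid needs about +2.6 mm in tool y and −0.7 mm in tool z. I'll correct that and come down to just above the rim.

Emit:
move_arm(
  rows=[
    [[0.2,0.026,-0.007,0,0],[0.42,0.026,-0.007,0,0],[0.53,0.026,-0.007,0,0],[0.53,0.026,-0.007,0,0],[0.53,0.026,-0.007,0,0]],
  ],
)

```text
clock: 7.85
tool_pos: [0.4655, 0.2625, 0.1974]
tcp_rot: [0.311, 1.548, -0.311]
ft_force: [-0.0, -0.2, -0.8]
width: 0.015
```

```bash
python3 - <<'E'
from fit import *
s=bot.observe();print(s["tool_pos"],s["ft_force"]);T=Rn.from_rotvec(s["tcp_rot"]).as_matrix()
ims=[]
zt=s["tool_pos"][2]-.1+.021
for c in("scene","side"):
    i=bot.camera_info(c);im,d=bot.snapshot(c); cv2.imwrite(f"pics/{c}6.png",im)
    a=rimfit(cloud(c,np.load(f"{c}0.npy"),i),[.4645,.261],.084,.096,.048)
    b=rimfit(cloud(c,d,i),[.466,.261],zt-.008,zt+.006,.046)
    print(c,b,"diff",T.T@np.r_[a[0]-b[0],0])
    u,v=proj([.4645,.2611,.1],i).astype(int); ims.append(cv2.resize(im[v-60:v+60,u-60:u+60],(400,400)))
cv2.imwrite("pics/z6.png",np.hstack(ims)); im,d=bot.snapshot("wrist");cv2.imwrite("pics/wrist6.png",im)
E
```

```text
[0.46549991 0.26246623 0.1973989 ] [-0.01378356 -0.20426697 -0.77176436]
scene (array([0.46703751, 0.26040002]), np.float64(0.044656875314178224), 68, np.float64(0.11733016661163514)) diff [-1.32322986e-07 -8.60585777e-04 -4.30442749e-05]
side (array([0.46722102, 0.26470732]), np.float64(0.0450279024921735), 71, np.float64(0.11697748719815651)) diff [-1.73484358e-07 -1.33576643e-03  5.57651510e-05]
```

View pics/z6.png

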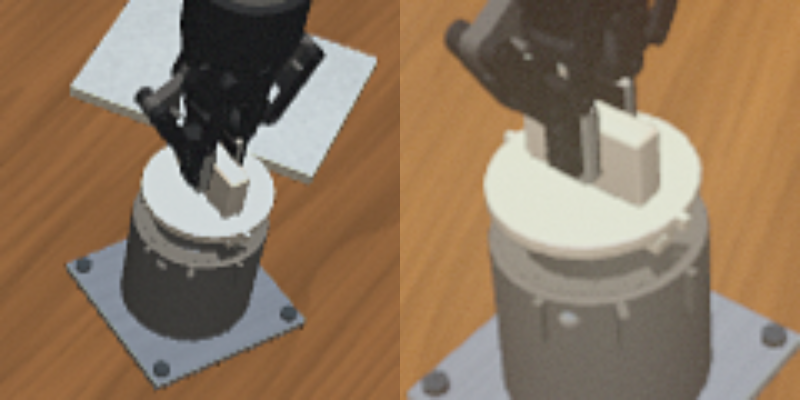

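View pics/wrist6.png

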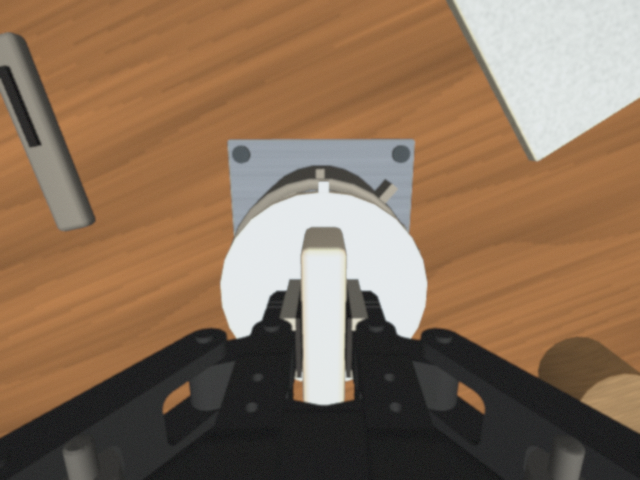

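All views now say it overshot by about 1.1 mm in y, so I correct that and lower slowly into the slots.

Emit:
move_arm(
  rows=[
    [[0.0,-0.012,0,0,0],[0.03,-0.012,0,0,0],[0.06,-0.012,0,0,0],[0.09,-0.012,0,0,0],[0.12,-0.012,0,0,0],[0.12,-0.012,0,0,0]],
  ],
)

```text
clock: 8.6
tool_pos: [0.4643, 0.2616, 0.1841]
tcp_rot: [0.31, 1.549, -0.311]
ft_force: [0.2, -1.0, -2.0]
width: 0.0151
```

Emit:
move_arm(
  rows=[
    [[0.03,0,0,0,0],[0.05,0,0,0,0],[0.07,0,0,0,0],[0.07,0,0,0,0]],
  ],
)

```text
clock: 9.0
tool_pos: [0.4645, 0.2617, 0.1775]
tcp_rot: [0.31, 1.549, -0.311]
ft_force: [0.5, 0.2, -1.4]
width: 0.015
```

Emit:
move_arm(
  rows=[
    [[0.01,0,0,0,0],[0.02,0,0,0,0],[0.025,0,0,0,0],[0.025,0,0,0,0]],
  ],
)

```text
clock: 9.4
tool_pos: [0.4648, 0.2618, 0.1762]
tcp_rot: [0.311, 1.548, -0.31]
ft_force: [-2.0, -0.6, 4.6]
width: 0.0152
```

Contact at TCP z=0.176, as expected for a flush seat, with about 5 N. A look to confirm before turning.

```bash
cat > look.py <<'E'
from fit import *
import sys
k=sys.argv[1]
s=bot.observe();T=Rn.from_rotvec(s["tcp_rot"]).as_matrix();print(s["clock"],s["tool_pos"],s["ft_force"],s["torque"],"jaw",np.degrees(np.arctan2(T[1,1],T[0,1])),T[:,0],s["width"])
ims=[]
for c in("scene","side"):
    i=bot.camera_info(c);im,d=bot.snapshot(c); cv2.imwrite(f"pics/{c}{k}.png",im)
    b=rimfit(cloud(c,d,i),[.466,.261],.09,.103,.046); print(c,b)
    u,v=proj([.4645,.2611,.09],i).astype(int); ims.append(cv2.resize(im[v-50:v+50,u-50:u+50],(400,400),interpolation=cv2.INTER_CUBIC))
cv2.imwrite(f"pics/z{k}.png",np.hstack(ims)); im,d=bot.snapshot("wrist");cv2.imwrite(f"pics/wrist{k}.png",im)
for r in bot.trace("side","catch_ring"): print(r["score"],r["box"])
E
python3 look.py 7
```

```text
9.4 [0.46481677 0.26180897 0.17619359] [-2.03443176 -0.55862413  4.60569613] [-0.2344906   0.48177821 -0.02055415] jaw 67.32375343927062 [ 2.96575653e-04  5.35489171e-05 -9.99999955e-01] 0.015221931487306911
scene (array([0.46684498, 0.25891663]), np.float64(0.0446646394830165), 69, np.float64(0.09603231961511936))
side (array([0.46606571, 0.26369493]), np.float64(0.04497118762348512), 72, np.float64(0.09527559767171725))
```

View pics/z7.png

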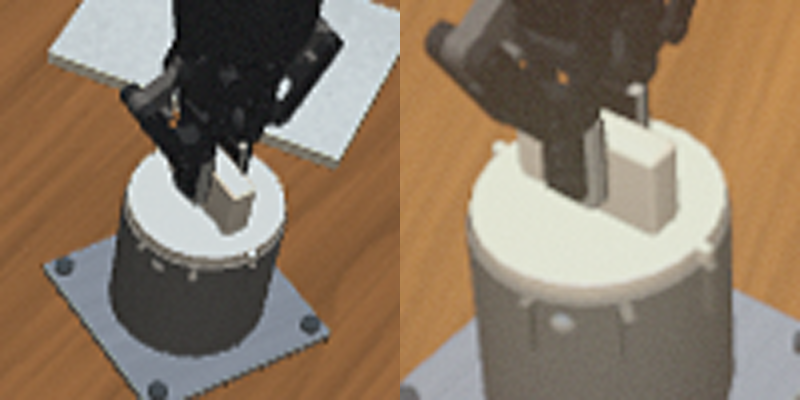

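View pics/wrist7.png

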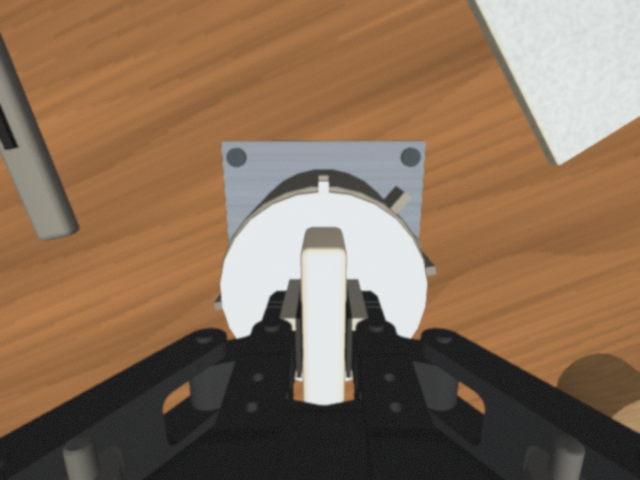

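Flush on the rim, with the lid rib in line with the slot rib at (324,183). Turning clockwise in stages.

Emit:
move_arm(
  rows=[
    [[0,0,0,0.025,0],[0,0,0,0.05,0],[0,0,0,0.075,0],[0,0,0,0.1,0],[0,0,0,0.125,0],[0,0,0,0.15,0],[0,0,0,0.17,0],[0,0,0,0.17,0],[0,0,0,0.17,0]],
  ],
)

```text
clock: 10.5
tool_pos: [0.4653, 0.2621, 0.1762]
tcp_rot: [0.725, 1.445, -0.723]
ft_force: [0.0, 0.8, 4.7]
width: 0.0149
```

```bash
python3 look.py 8
```

```text
10.5 [0.46533865 0.26208386 0.1762094 ] [0.00570592 0.75286434 4.68269143] [ 0.01841677  0.06059201 -0.05563502] jaw 36.80966372998559 [ 1.81457975e-03  9.20282365e-04 -9.99997930e-01] 0.014904639373253118
scene (array([0.46732428, 0.25913263]), np.float64(0.0448382713209477), 67, np.float64(0.09608428403605604))
side (array([0.46648467, 0.26372075]), np.float64(0.04488310186315514), 74, np.float64(0.09525181338405223))
0.47 [209.9, 354.3, 328.4, 446.4]
```

View pics/wrist8.png

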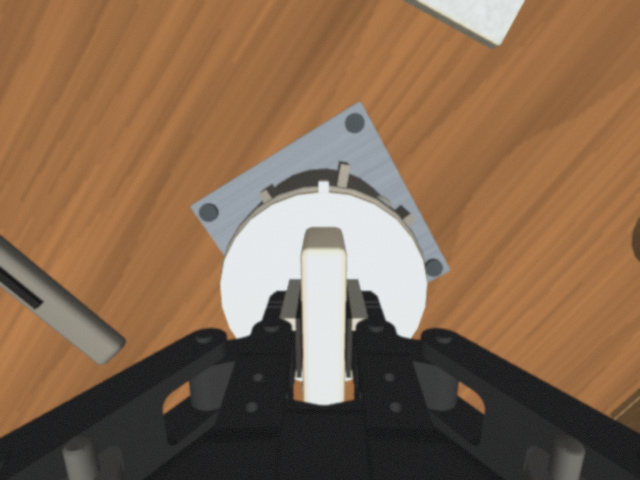

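Emit:
move_arm(
  rows=[
    [[0,0,0,0.02,0],[0,0,0,0.04,0],[0,0,0,0.052,0],[0,0,0,0.052,0],[0,0,0,0.052,0],[0,0,0,0.052,0]],
  ],
)

```text
clock: 11.3
tool_pos: [0.4655, 0.262, 0.1762]
tcp_rot: [0.851, 1.397, -0.848]
ft_force: [1.6, 0.8, 5.5]
width: 0.015
```

```bash
python3 look.py 9
```

```text
11.3 [0.46545028 0.26204309 0.17621584] [1.5695747  0.75861197 5.46375136] [ 0.12230611 -0.06979212  0.00882064] jaw 27.447690107503778 [ 2.05732746e-03  9.02437909e-04 -9.99997477e-01] 0.015004219776807489
scene (array([0.46711026, 0.25937233]), np.float64(0.044819118911893746), 69, np.float64(0.09579727617868004))
side (array([0.4663559 , 0.26361754]), np.float64(0.04486965251106981), 74, np.float64(0.09522728969344096))
0.17 [212.5, 355.6, 330.9, 449.0]
```

View pics/wrist9.png

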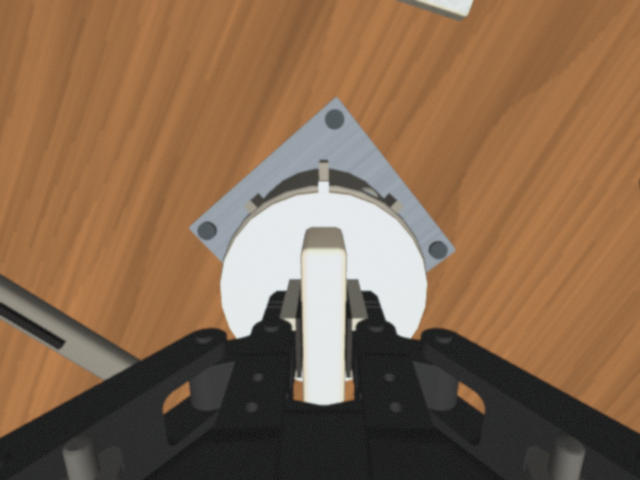

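View pics/z9.png

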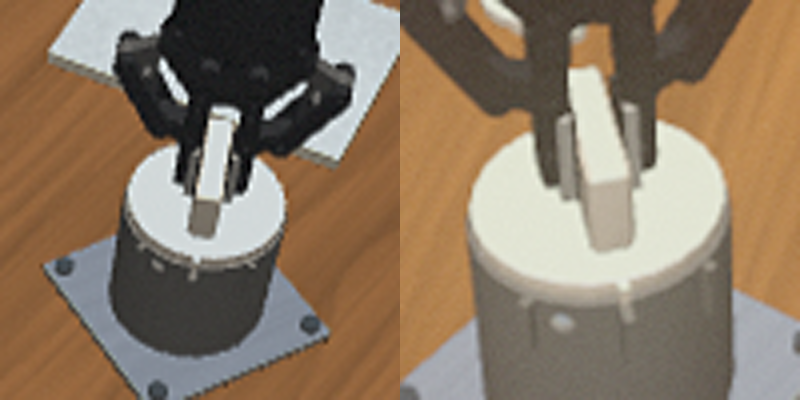

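The lid's edge rib lines up with the long rib at (324,170–187) in the wrist view and in both fixed views. The lid sits flush and is still held. I'll hold briefly to check it stays steady, then hand in.

Emit:
move_arm(
  rows=[
    [[0,0,0,0,0],[0,0,0,0,0],[0,0,0,0,0],[0,0,0,0,0],[0,0,0,0,0]],
  ],
)

```text
clock: 12.0
tool_pos: [0.4654, 0.262, 0.1762]
tcp_rot: [0.851, 1.397, -0.848]
ft_force: [1.3, 0.4, 5.6]
width: 0.0152
```

```bash
python3 look.py 10; python3 -c "
from h import *
a=cv2.imread('pics/wrist9.png').astype(int);b=cv2.imread('pics/wrist10.png').astype(int);print(abs(a-b).mean())
print(bot.sign_off())"
```

```text
12.0 [0.46542885 0.26203017 0.17619024] [1.29715426 0.43615956 5.63119   ] [ 0.09134813 -0.03954043 -0.02658075] jaw 27.44801001639566 [ 2.01054267e-03  8.51098418e-04 -9.99997617e-01] 0.015169174234738425
scene (array([0.46666646, 0.25905363]), np.float64(0.044949770535064146), 69, np.float64(0.09604317826354113))
side (array([0.46630888, 0.26346851]), np.float64(0.04500395779943143), 74, np.float64(0.09524023331310184))
1.4791829427083334
the job is handed in; nothing more can be done
None
```

I gripped the larger white lid by its bar and set it flush on the canister with its lugs through the slots. I then turned it 40° clockwise to the long ribs, stopped there, and handed in at about 12 s while still holding it.

**Last checks:**
- **Turn:** the bar is at 117.4°, against 117.5° measured for the long ribs. The lid's edge rib lined up with a long rib in the wrist picture and, less sharply, in the two fixed views.
- **Seat:** it made contact at the expected height, with about 5 N of downward force.
- **Grip:** opening 15 mm, and the pose did not change over another 0.5 s of holding.

**Disagreements:**
- The wrist moment about the vertical was too noisy to show the spring's 0.11 N m clearly. The half-way position therefore rests on the tool angle and the pictures.
- The catch ring's own angle could not be read once the lid was on.
- The cameras differed by 1–4 mm in absolute position, so I aligned the lid to the canister within each view.

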